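# Temperature check through the incubator's port

### The job

Check the bench incubator's temperature: take the thermometer with the long, thin stem from the stand and lower it through the port in the incubator's lid, upright and in the middle of the bore, until the dark ring on its stem is level with the port's rim; it must not touch the incubator. Hold it there, still and centred, for at least two seconds and finish while holding it in the gripper. Leave the other two thermometers in the stand and do not disturb the other things on the bench.

Things in the scene. Friction and masses are not known exactly. Their poses are not given: they have to be found in the camera images.
- thermo_long_thin: thermometer to use, 50-100 g. White body 24 (its x) x 34 (y) x 60 mm high plus a 3 mm cap, display on its -x face; below it a grey ferrule 15 mm dia., 6 mm long, then a steel stem 5 mm dia., 105 mm long with a dark ring 70 mm above the tip. Origin: centre of the body's underside, z up the stem; tip 111 mm below. Starts upright, underside on the stand's top plate, flats within 15 deg of the stand's
- thermo_long_thin_tip (a point): lower tip of its stem, on the axis, 111 mm below the body's origin; axes as the body
- thermo_long_thin_mark (a point): middle of its dark rubber immersion ring (6.4 mm dia., 3 mm high), on the stem's axis 41 mm below the body's origin, 70 mm above the tip
- thermo_short_thin: look-alike, not to be used: same body, ferrule and 5 mm stem, but the stem is only 50 mm long. Origin: centre of the body's underside, z up
- thermo_long_thick: look-alike, not to be used: same body, ferrule and 105 mm stem length, but the stem is 13 mm thick, too thick to pass the port freely. Origin: centre of the body's underside, z up
- stand: fixed white stand 100 (x) x 225 mm (y): base and top plate on four steel corner posts, open all round; plate top 132 mm above the bench, corner nuts 4 mm higher. Three through holes 17 mm dia. at x = 0, y = -65, 0, +65 mm, any thermometer in any hole. Origin: centre of its underside on the bench, z up. Stands left or right, the incubator on the other side
- incubator: fixed white bench incubator 224 (x) x 264 mm (y), lid shut, lid top 132 mm above the bench, controls on its -x face; grey port bushing in the lid beside a dark window. The chamber is empty, its floor 20 mm above the bench. Origin: centre of its underside on the bench, z up
- port (a point): centre of the thermometer port's rim, 147 mm above the bench, at x = 0, y = +65 mm of the incubator; z up along the bore. Grey plastic bushing: straight bore 16 mm dia., 31 mm long, open into the chamber below; 27 mm across outside, standing 15 mm above the lid, with a 42 mm flange 4 mm thick at its foot
- timer: bystander: round white bench timer, 72 mm across, 43 mm high, loose. Origin: centre of its underside
- tube_rack: bystander: white sample tube rack 120 by 150 by 50 mm with five red-capped tubes to 100 mm high, loose. Origin: centre of its underside
- water_bottle: bystander: clear bottle with a blue cap, 68 mm across, 190 mm high, loose. Origin: centre of its underside
Things that resemble listed ones, but are neither listed nor needed, are in the scene too. Leave any purple or red look-alike of the thermo_long_thin alone.

How it is judged:
By the outcome, as a careful person would: the job done as asked, in the order asked, and still so for the second after the job is handed in, while the arm keeps its last pose, push and grip.
It also fails if it takes over 58 s, if anything falls off the work surface, if the arm or the gripper's body presses on something with over 40 N, if the wrist force passes 120 N, or if a joint passes its speed limit or range.

### The arm

A 6-joint arm with a two-finger parallel gripper is mounted at the origin on the work surface. World frame = base frame: x ahead of the robot, y to its left, z up, the work surface at z = 0. Lengths are in m, angles in rad, forces in N, time in s.
With the tool pointing down it reaches from about 0.225 to 0.875 m from the base axis. Payload 3.4 kg.
Tool frame: the origin (TCP) lies at the very end of the fingers, on their centre line; the grasp point (between the pads) lies 19 mm behind it; z points along the fingers, y is the line along which they close (so a half turn about z gives the same grasp; the last joint's range is limited). The gripper opens to 85 mm and grips with 20 to 120 N. Pads are 22 mm wide; open, the fingers measure 114 mm over their backs; the gripper's body (76 mm by 85 mm) begins 54 mm behind the grasp point. The pads swing forward as they close: fully open they stand 13 mm farther back than shut.
Start: joints at [-1.434, 0.276, 1.505, -0, 1.361, -0.121], TCP at [0.147, -0.556, 0.231] pointing down, gripper open.
Joint ranges: [-2.89, 2.89], [-0.75, 2.08], [0.22, 2.7], [-1.18, 4.32], [0.11, 2.71], [-2.7, 2.7]. Speed limits (rad/s): [2.57, 2.57, 3.14, 3.14, 3.14, 3.14].

### API

Orientations are given as a unit quaternion [w, x, y, z].
In Python, from rig import readout, vision, manip gives the robot as it stands.
- The arm moves only by the shell command python3 -m handwheel 'ROWS' [FORCE]. ROWS is JSON, a list of rows, each a list of 3 entries, a list of its own where there are three numbers: the shift along the tool's x, y, z in mm, then the turn, a rotation vector about the tool's x, y, z in units of 6 degrees (1.0 is 6 degrees), then the closure, from -1 (fully open) to 1 (shut), so that 0 is half open. A call has 1 to 20 rows; each row shifts and turns the commanded pose from where the row before left it, along the tool's axes as they then stand; what a row does not reach is not made up. A row lasts 1/8 s, in which the tool goes at most 62.5 mm and 10.7 degrees, less where a joint would pass 70% of its speed; a pose out of reach is approached as far as the arm can. A call is refused whole if a number of a shift passes 62.5 or a number of a turn 1, either way. A call with a gripper value outside its range is refused whole. The fingers move at their own pace and stop on an object; FORCE is the grip in N (left out, the last holds). Time passes only in rows, so rows that do not move let the fingers close. It gives the time, the measured TCP pose, the force, the opening and the grip force at its end, in the units of the state.
- readout.get_state(): the state, without advancing time (a new reading comes with each control period).
- vision.get_image(name): name is "scene" or "side" or "wrist"; returns the picture (420x560x3 uint8, blue, green, red); there is no depth.
- vision.camera_params(name): a dict with "intrinsics" (3x3 intrinsics, pixels), "rvec" (rotation vector, rad) and "tvec" (3), from world to camera coordinates, as OpenCV has them; the wrist camera has in their place "hand_eye" (4x4, takes a point from camera to tool coordinates, whose origin is the TCP and whose axes are the flange's). Camera axes: x right, y down, z forward; pixel columns grow to the right and rows downward; lengths in m; the calibration is good to about 2 mm. A picture is of the moment at which its call begins: read the wrist's pose just before it. camera_params takes no time and is no camera call.
- manip.sign_off(): hands the job in; it is judged then, once.
The state is a dict: "clock": time; "qpos": joint angles; "qd": joint speeds; "effort": joint torques, N m; "position": TCP position; "ee_rot": TCP orientation; "contact_force": force on the tool from outside, world axes, zero at the start; "moment": the same for the moment, N m; "width": finger opening in m; "gripper_force": force on a finger pad.
Only numpy, scipy, OpenCV 4.12 (cv2) and the standard library are available. Lean on these libraries where they do the work, as an engineer would, in place of code of your own. Each camera call takes 0.05 s, during which the arm holds its last target. There are 200 camera calls.

## Working session

There is one attempt and no reset: what is moved stays moved. The work goes in short steps, Python scripts to look and compute and a shell command to move; the robot and the scene stay as the last step left them, time stands still between calls to the robot, and variables do not carry over. Pictures are saved under pics/ and viewed, at most 10 in all, crops included, and the job is handed in when it is done.

```bash
mkdir -p pics; ls; python3 - <<'E'
from rig import readout, vision
import cv2,numpy as np
s=readout.get_state();print(s)
for n in("scene","side","wrist"):
    cv2.imwrite(f"pics/{n}0.png",vision.get_image(n))
    print(n,vision.camera_params(n))
E
```

```text
pics
{'clock': 0.0, 'qpos': array([-1.43399803e+00,  2.76598387e-01,  1.50613183e+00, -8.12392724e-08,
        1.36067676e+00, -1.20996291e-01]), 'qd': array([ 0.00128584, -0.00041684, -0.0009827 , -0.0014526 ,  0.00027625,
       -0.00011537]), 'effort': array([-2.45701805e-03, -4.16780198e+01, -2.45807523e+01, -4.92451654e-04,
        1.11204333e-02,  1.22171312e-05]), 'position': array([ 0.14652095, -0.55548146,  0.23043828]), 'ee_rot': array([-9.07131257e-04,  9.91703830e-01,  1.28540620e-01, -7.20711703e-06]), 'contact_force': array([-0.50223562,  0.44976116, -0.92830631]), 'moment': array([-0.01804198,  0.00826868,  0.03936919]), 'gripper_force': 0.0, 'width': 0.08559445853756034}
scene {'intrinsics': array([[545.51111955,   0.        , 278.05068959],
       [  0.        , 545.51111955, 213.54815326],
       [  0.        ,   0.        ,   1.        ]]), 'rvec': array([ 1.63422496,  2.16230482, -0.67333226]), 'tvec': array([ 0.13900004, -0.40406893,  1.82682402])}
side {'intrinsics': array([[412.49108514,   0.        , 271.70250588],
       [  0.        , 412.49108514, 206.73867814],
       [  0.        ,   0.        ,   1.        ]]), 'rvec': array([ 0.92698024, -2.36059146,  1.18023544]), 'tvec': array([0.45734343, 0.33308124, 0.58792454])}
wrist {'intrinsics': array([[362.70386972,   0.        , 279.3174993 ],
       [  0.        , 362.70386972, 203.34314325],
       [  0.        ,   0.        ,   1.        ]]), 'hand_eye': array([[ 4.73845654e-07, -9.61956087e-01, -2.73204112e-01,
         6.92239975e-02],
       [ 9.99999505e-01,  2.72191863e-04, -9.56657542e-04,
        -7.68830622e-04],
       [ 9.94626481e-04, -2.73203976e-01,  9.61955611e-01,
        -1.43836764e-01],
       [ 0.00000000e+00,  0.00000000e+00,  0.00000000e+00,
         1.00000000e+00]])}
```

View pics/scene0.png

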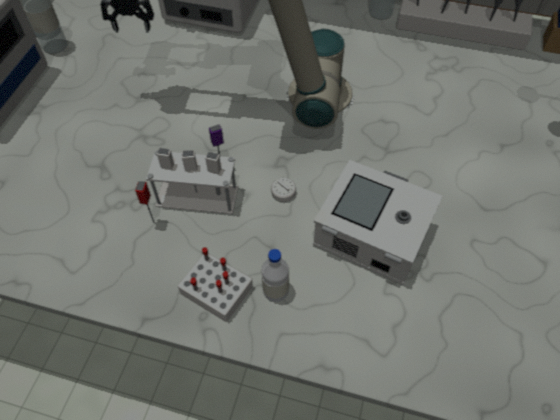

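View pics/side0.png

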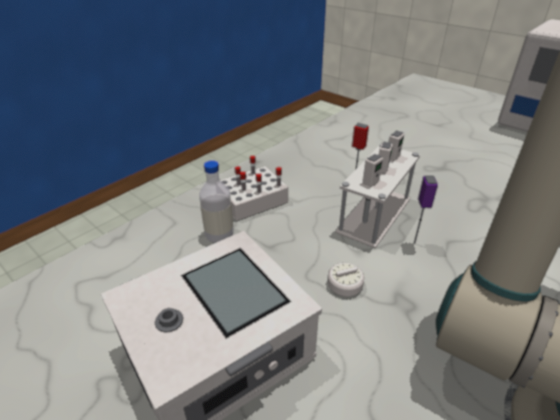

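Scene view: the stand is at (195,180) with bodies at (165,158), (190,160) and (213,162). The red decoy is at (143,193), the purple one at (216,135), and the port at (403,215). Side view: bodies at (397,145), (385,157) and (373,170), port at (168,318). Next I'll crop below the plate to tell the stems apart.

```bash
cat > h.py <<'E'
import numpy as np,cv2
from rig import readout,vision
from scipy.spatial.transform import Rotation as R
def cam(n,s=None):
    p=vision.camera_params(n);K=p["intrinsics"]
    if n=="wrist":
        s=s or readout.get_state();T=np.eye(4);q=s["ee_rot"]
        T[:3,:3]=R.from_quat([q[1],q[2],q[3],q[0]]).as_matrix();T[:3,3]=s["position"]
        T=T@p["hand_eye"];return K,T[:3,:3],T[:3,3]
    r=cv2.Rodrigues(p["rvec"])[0];return K,r.T,-r.T@p["tvec"]
def ray(c,uv):
    K,A,o=c;d=A@np.linalg.inv(K)@np.array([uv[0],uv[1],1.]);return o,d/np.linalg.norm(d)
def plane(c,uv,z):
    o,d=ray(c,uv);return o+d*(z-o[2])/d[2]
def proj(c,X):
    K,A,o=c;p=K@A.T@(np.array(X)-o);return p[:2]/p[2]
def tri(*cu):
    M=np.zeros((3,3));b=np.zeros(3)
    for c,u in cu:
        o,d=ray(c,u);P=np.eye(3)-np.outer(d,d);M+=P;b+=P@o
    return np.linalg.solve(M,b)
E
python3 - <<'E'
from h import *
sc,sd=cam("scene"),cam("side")
a=cv2.imread("pics/scene0.png")[110:240,120:260];b=cv2.imread("pics/side0.png")[110:260,325:455]
a=cv2.resize(a,None,fx=3,fy=3,interpolation=3);b=cv2.resize(b,None,fx=3,fy=3,interpolation=3)
o=np.zeros((450,810,3),np.uint8);o[:390,:420]=a;o[:450,420:810]=b;cv2.imwrite("pics/c1.png",o[:, :800])
for n,c,l in(("sc",sc,[(165,158),(190,160),(213,162)]),("sd",sd,[(397,145),(385,157),(373,170)])):
    for u in l: print(n,plane(c,u,.165).round(3))
print("port",plane(sc,(403,215),.147),plane(sd,(168,318),.147))
for u in((152,178),(236,185)):print(plane(sc,u,.132).round(3))
print(sc[2],sd[2])
E
```

```text
sc [ 0.523 -0.307  0.165]
sc [ 0.512 -0.24   0.165]
sc [ 0.502 -0.179  0.165]
sd [ 0.517 -0.31   0.165]
sd [ 0.509 -0.242  0.165]
sd [ 0.499 -0.178  0.165]
port [0.52241426 0.33301428 0.147     ] [0.51149054 0.33728284 0.147     ]
[ 0.573 -0.331  0.132]
[ 0.535 -0.106  0.132]
[1.34347613 0.25264039 1.28496048] [0.13931488 0.5070873  0.62387116]
```

View pics/c1.png

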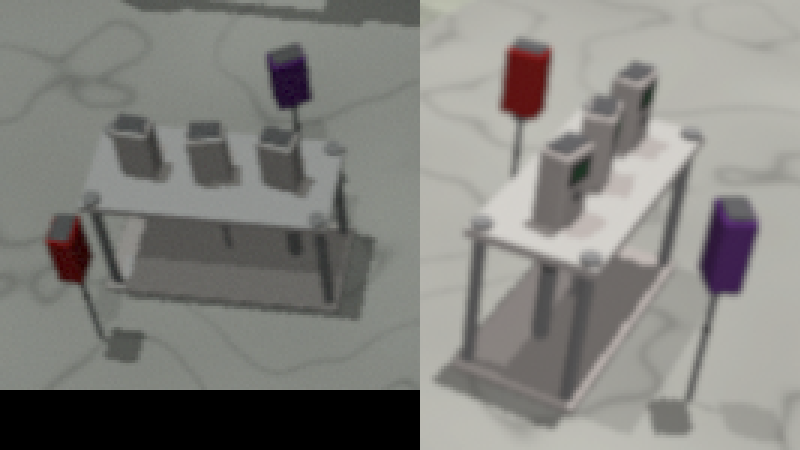

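```bash
python3 - <<'E'
from h import *
sc=cam("scene")
for x,y in((.52,-.3085),(.5105,-.241),(.5005,-.1785)):
    print([((proj(sc,(x,y,z))-[120,110])*3).round() for z in(.132,.076,.05,.021)])
E
```

```text
[array([142., 164.]), array([152., 202.]), array([157., 219.]), array([162., 238.])]
[array([215., 172.]), array([224., 210.]), array([227., 227.]), array([231., 245.])]
[array([284., 178.]), array([290., 216.]), array([293., 233.]), array([296., 251.])]
```

The long thin one is the middle thermometer, scene (190,160). Its thin stem reaches the predicted long-stem tip at crop (231,245). The right one, (213,162), is thick, and the left one, (165,158), shows no stem below the plate, so it is short. The red and purple ones, (143,193) and (216,135), are decoys. I'll move above the middle one.

```bash
python3 -c "
from h import *
print(tri((cam('scene'),(216,135)),(cam('side'),(427,192))))"
python3 -m handwheel '[[[0,0,-45],[0,0,0],-1],[[0,0,-45],[0,0,0],-1],[[43,-21,0],[0,0,0],-1],[[43,-21,0],[0,0,0],-1],[[43,-21,0],[0,0,0],-1],[[43,-21,0],[0,0,0],-1],[[43,-21,0],[0,0,0],-1],[[43,-21,0],[0,0,0],-1],[[43,-21,0],[0,0,0],-1],[[43,-21,0],[0,0,0],-1],[[43,-21,0],[0,0,0],-1],[[45,-22,0],[0,0,0],-1]]'
python3 -m handwheel '[[[0,0,0],[0,0,-1],-1],[[0,0,0],[0,0,-1],-1],[[0,0,0],[0,0,-1],-1],[[0,0,0],[0,0,-1],-1],[[0,0,0],[0,0,-1],-1],[[0,0,0],[0,0,-1],-1],[[0,0,0],[0,0,-1],-1],[[0,0,0],[0,0,-1],-1],[[0,0,0],[0,0,-1],-1],[[0,0,0],[0,0,-1],-1],[[0,0,0],[0,0,-1],-1],[[0,0,0],[0,0,-1],-1],[[0,0,0],[0,0,-1],-1],[[0,0,0],[0,0,-1],-1],[[0,0,0],[0,0,0],-1]]'
python3 - <<'E'
from h import *
s=readout.get_state();im=vision.get_image("wrist");cv2.imwrite("pics/w1.png",im)
print(s["position"],s["ee_rot"],s["qpos"],s["clock"])
c=cam("wrist",s);print(proj(c,(.5105,-.241,.195)),proj(c,(.5105,-.241,.132)))
E
```

```text
[ 0.38945066 -0.2131454   0.14118154]
clock: 1.65
position: [0.5114, -0.2407, 0.321]
ee_rot: [0.0, 0.992, 0.128, -0.0]
contact_force: [0.5, 0.2, 0.3]
width: 0.0852
gripper_force: 0.0
clock: 3.52
position: [0.5104, -0.2417, 0.321]
ee_rot: [-0.0, 0.651, 0.759, -0.0]
contact_force: [-0.4, -0.2, 0.2]
width: 0.0854
gripper_force: 0.0
[ 0.51039332 -0.24173019  0.32096176] [-3.34329264e-04  6.51410059e-01  7.58725786e-01 -6.96717455e-05] [-5.65489950e-01  2.24739212e-01  1.35747206e+00 -4.19823376e-05
  1.56006312e+00 -7.17402885e-01] 3.525
[279.88640404 194.60209223] [279.78871929 177.81400309]
```

View pics/w1.png

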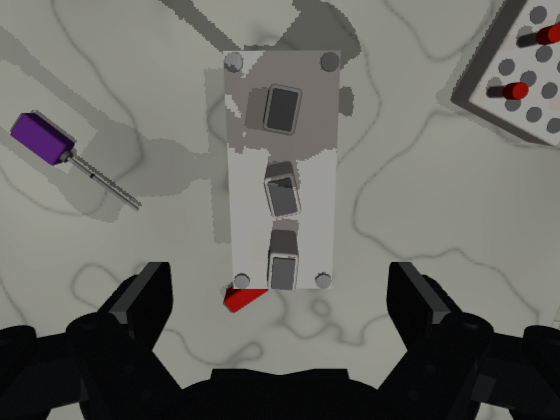

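The wrist view shows the target cap at about (284,197), tilted a few degrees. The thick one is at (283,110) and the short one at (284,272). I'll fit the dark cap panel.

```bash
python3 - <<'E'
from h import *
im=cv2.imread("pics/w1.png");c=cam("wrist")
g=cv2.cvtColor(im,6);roi=g[172:222,260:310]
for t in (70,85,100):
    m=(roi<t).astype(np.uint8);cs,_=cv2.findContours(m,0,2)
    k=max(cs,key=cv2.contourArea);r=cv2.minAreaRect(k)
    P=[plane(c,p+[260,172],.195)for p in cv2.boxPoints(r)]
    P=np.array(P);e=[P[1]-P[0],P[2]-P[1]];L=[np.linalg.norm(x)for x in e];l=e[int(np.argmax(L))]
    print(t,cv2.contourArea(k),P.mean(0).round(4),np.round(L,4),np.degrees(np.arctan2(l[1],l[0])))
# panel row profile
print(roi[::3,::3])
s=readout.get_state();A=c[1];q=s["ee_rot"];M=R.from_quat([q[1],q[2],q[3],q[0]]).as_matrix();print(M.round(3))
E
```

```text
70 120.0 [ 0.5093 -0.2306  0.195 ] [0.0081 0.0184] 0.398745337933104
85 756.0 [ 0.5125 -0.242   0.195 ] [0.0178 0.0284] -69.0025945397821
100 1010.0 [ 0.5121 -0.2389  0.195 ] [0.0229 0.0357] -68.81785341970593
[[154 153  57  61  60  60  60  61  61  62  64  79 109 153 154 154 154]
 [153 152  60  60  60  63  75  86  98 100  99  79 109 119 153 154 153]
 [153 146 104 131  98 102 104 100  61  38  77  94 109 154 154 154 154]
 [154 146 153  94  44  44  47  49  48  49  50  97 109 109 154 154 154]
 [153 141 133  84  86  85  48  48  48  48  48 102  87 118 153 154 153]
 [153 144 130  71  76  75  75  75  54  46  45 146  79 118 154 153 153]
 [154 153 111  69  75  75  75  75  75  74  74  99 114 154 154 154 154]
 [153 153  68 138  76  75  75  75  75  74  74  79 136 153 154 154 154]
 [154 153 107 133  75  75  75  75  75  75  75  76 146 153 154 153 153]
 [153 152 144 132  74  75  76  75  75  74  74  73 152 115 153 153 153]
 [154 154 153 120  63  74  75  75  75  74  75  75 153  95 154 154 154]
 [153 154 154  69 114  74  74  74  73  75  75  74  94 126 154 153 154]
 [154 153 154  99 134  74  74  73  74  75  74  75  79 137 154 154 153]
 [154 154 154 146 134  75  73  74  74  74  75  73  90 140 154 154 154]
 [154 154 154 153 127  64  73  78  86 101 129 139 118 154 153 154 153]
 [154 153 154 154 151 147 134 126 154 154 153 153 153 154 153 154 154]
 [154 154 154 154 152 141 107 107 106 107 107 108 108 154 153 153 154]]
[[-0.151  0.989 -0.   ]
 [ 0.989  0.151  0.   ]
 [ 0.    -0.    -1.   ]]
```

```bash
python3 -m handwheel '[[[0,1.5,0],[0,0,-1],-1],[[0,0,0],[0,0,-1],-1],[[0,0,40],[0,0,0],-1],[[0,0,40],[0,0,0],-1],[[0,0,40],[0,0,0],-1],[[0,0,25],[0,0,0],-1],[[0,0,16],[0,0,0],-1],[[0,0,10],[0,0,0],-1],[[0,0,0],[0,0,0],-1]]'
python3 - <<'E'
from h import *
cv2.imwrite("pics/s2.png",cv2.resize(vision.get_image("side")[80:280,300:500],None,fx=3,fy=3))
E
```

```text
clock: 4.7
position: [0.5121, -0.2417, 0.1502]
ee_rot: [-0.0, 0.568, 0.823, -0.0]
contact_force: [0.3, 0.2, 0.0]
width: 0.0855
gripper_force: 0.0
```

View pics/s2.png

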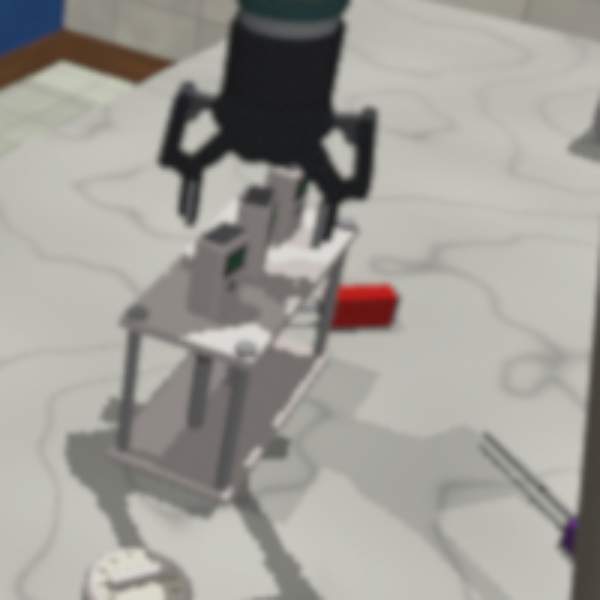

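The side view shows the fingers straddling the middle body at (257,230). The unstable red and purple decoys have tipped over by themselves, away from the arm. I'll close the gripper.

```bash
python3 -m handwheel '[[[0,0,0],[0,0,0],0],[[0,0,0],[0,0,0],0.2],[[0,0,0],[0,0,0],0.3],[[0,0,0],[0,0,0],0.4],[[0,0,0],[0,0,0],0.6],[[0,0,0],[0,0,0],1],[[0,0,0],[0,0,0],1],[[0,0,0],[0,0,0],1]]' 40
```

```text
clock: 5.75
position: [0.5122, -0.2417, 0.1505]
ee_rot: [0.0, 0.568, 0.823, -0.0]
contact_force: [-0.1, 0.1, 2.8]
width: 0.0235
gripper_force: 39.6
```

```bash
python3 -m handwheel '[[[0,0,-5],[0,0,0],1],[[0,0,-10],[0,0,0],1],[[0,0,-15],[0,0,0],1],[[0,0,-20],[0,0,0],1],[[0,0,-20],[0,0,0],1],[[0,0,-20],[0,0,0],1],[[0,0,-20],[0,0,0],1],[[0,0,-30],[0,0,0],1],[[0,0,-30],[0,0,0],1],[[0,0,-30],[0,0,0],1],[[0,0,-10],[0,0,0],1],[[0,0,0],[0,0,0],1],[[0,0,0],[0,0,0],1]]'
python3 - <<'E'
from h import *
sd,sc=cam("side"),cam("scene")
a=vision.get_image("side");b=vision.get_image("scene");s=readout.get_state()
cv2.imwrite("pics/sd3.png",a);cv2.imwrite("pics/sc3.png",b)
X=np.array([.5122,-.2417]);
for n,c in(("sd",sd),("sc",sc)):print(n,proj(c,[*X,.33]),proj(c,[*X,.22]))
p=proj(sd,[*X,.27]).astype(int);q=proj(sc,[*X,.27]).astype(int)
o=np.zeros((400,800,3),np.uint8)
for i,(im,u) in enumerate(((a,p),(b,q))):
    x0,y0=max(u[0]-50,0),max(u[1]-50,0);print(x0,y0)
    o[:,400*i:400*i+400]=cv2.resize(im[y0:y0+100,x0:x0+100],(400,400),interpolation=0)
cv2.imwrite("pics/c3.png",o)
E
```

```text
clock: 7.38
position: [0.5115, -0.2413, 0.359]
ee_rot: [-0.001, 0.568, 0.823, -0.0]
contact_force: [0.6, -0.2, -0.8]
width: 0.0237
gripper_force: 39.4
sd [395.81421413  83.59464978] [387.28329391 134.06714001]
sc [179.71914781 116.01522932] [186.45618488 146.26482251]
340 62
133 83
```

View pics/c3.png

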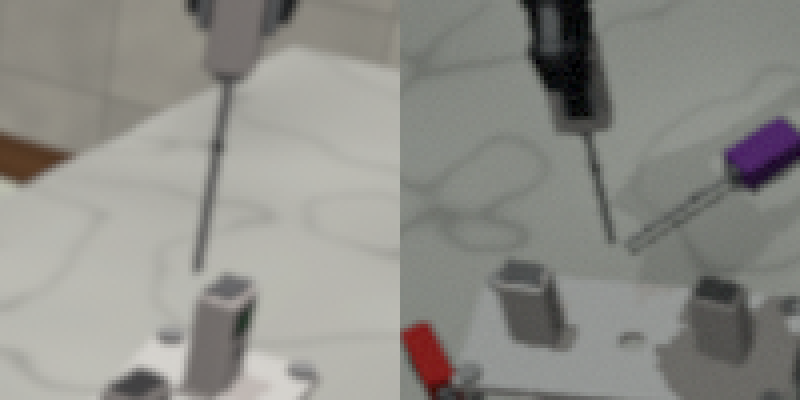

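The crop confirms it: a long thin stem with a dark ring at (217,147) and the tip free at (197,270), while the short and thick ones stay in the stand. Next I'll carry it over to the port.

```bash
python3 -m handwheel '[[[10,4,0],[0,0,0],1],[[20,8,0],[0,0,0],1],[[30,11.5,0],[0,0,0],1],[[35,13.5,0],[0,0,0],1],[[35,13.5,0],[0,0,0],1],[[35,13.5,0],[0,0,0],1],[[35,13.5,0],[0,0,0],1],[[35,13.5,0],[0,0,0],1],[[35,13.5,0],[0,0,0],1],[[35,13.5,0],[0,0,0],1],[[35,13.5,0],[0,0,0],1],[[35,13.5,0],[0,0,0],1],[[35,13.5,0],[0,0,0],1],[[35,13.5,0],[0,0,0],1],[[30,11.5,0],[0,0,0],1],[[25,10,0],[0,0,0],1],[[20,8,0],[0,0,0],1],[[15,6,0],[0,0,0],1],[[2,0.5,0],[0,0,0],1],[[0,0,0],[0,0,0],1]]'
python3 - <<'E'
from h import *
s=readout.get_state();print(s["position"],s["ee_rot"])
I={n:vision.get_image(n) for n in("side","scene","wrist")}
for n in I:cv2.imwrite(f"pics/{n}4.png",I[n])
o=np.zeros((560,800,3),np.uint8)
C=cam("wrist",s);print(proj(C,(.515,.335,.147)))
for i,n in enumerate(("side","scene")):
    u=proj(cam(n),(.515,.335,.17)).astype(int);x0,y0=u-[35,50];print(n,x0,y0)
    o[:560,400*i:400*i+400]=cv2.resize(I[n][y0:y0+98,x0:x0+70],(400,560),interpolation=0)
cv2.imwrite("pics/c4.png",o)
E
```

```text
clock: 9.98
position: [0.516, 0.3338, 0.3602]
ee_rot: [0.0, 0.568, 0.823, -0.0]
contact_force: [0.4, -0.6, -0.3]
width: 0.0234
gripper_force: 39.4
[0.51603627 0.33375474 0.360237  ] [ 1.98376656e-04  5.68197365e-01  8.22892209e-01 -3.56966952e-04]
[278.74089201 171.78349407]
side 130 255
scene 370 157
```

View pics/c4.png

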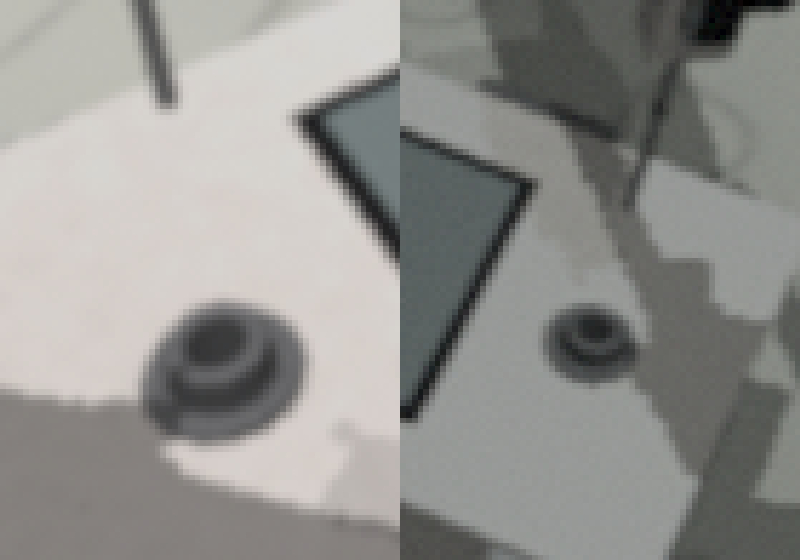

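View pics/wrist4.png

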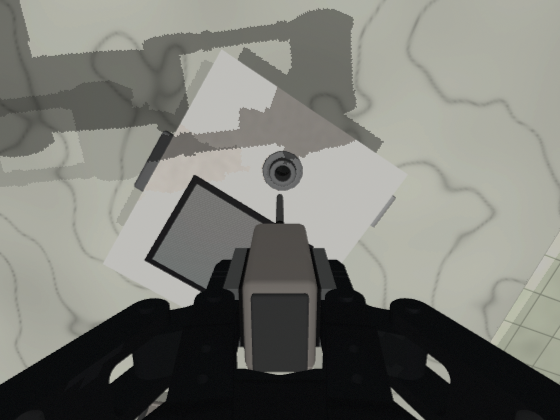

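Side view: bore centre at about (168.0,314.4), tip at (159,273). Scene view: bore (404,214.5), tip (409.4,193). Wrist view: bore (283,172), tip (280,196).

```bash
python3 - <<'E'
from h import *
sd,sc,w=cam("side"),cam("scene"),cam("wrist")
P=[(sd,(168,314.3)),(sc,(404,214.4)),(w,(282.7,172.3))];T=[(sd,(158.8,272.8)),(sc,(409.3,192.8)),(w,(280,195.5))]
for n,S,z in(("port",P,.147),("tip",T,.24)):
    print(n,tri(*S).round(4),tri(*S[:2]).round(4),[plane(c,u,z)[:2].round(4) for c,u in S])
im=cv2.cvtColor(cv2.imread("pics/wrist4.png"),6);print(im[160:186:2,268:298:2])
# stem line directions vs vertical, side & scene
for n,c,r in(("side4",sd,None),("scene4",sc,None)):
    g=cv2.cvtColor(cv2.imread(f"pics/{n}.png"),6).astype(float)
    for z in(.31,.29,.27,.255):
        u=proj(c,(.516,.3338,z));x,y=u.round().astype(int);row=g[y,x-10:x+11];print(n,z,u.round(1),row.astype(int))
E
```

```text
port [0.5187 0.3345 0.1454] [0.5184 0.3341 0.1455] [array([0.517 , 0.3334]), array([0.5199, 0.3352]), array([0.5191, 0.3356])]
tip [0.5163 0.3322 0.2316] [0.5157 0.332  0.2316] [array([0.5076, 0.336 ]), array([0.5222, 0.3311]), array([0.5163, 0.3349])]
[[107 107 103  69  32  44  48  52  42  39  33  57 103 106 106]
 [106 103  74  36  79 102 105 104  65  67  66  46  57 106 106]
 [ 94  80  39  99 104 101  96  94  94  75 103  99  44  63 106]
 [ 93  44  89 104  99  71  26  27  24  54  95 102  94  41 107]
 [ 88  50 102 100  52  29  28  22  23  23  38  99 101  81  96]
 [ 86  87 103  87  18  26  27  24  24  24  23  69 102  91 100]
 [ 86  89 102  78  22  15  16  22  22  15  17  50 103  94  99]
 [ 88  96 103  67  33  23  15  12  11  17  31  49 103  97  91]
 [ 93  80 103  92  35  34  33  29  33  33  31  73 102  91 108]
 [107  90 100 103  59  35  34  33  34  33  50  99 101  82 107]
 [106  92  95 102 104  73  45  38  42  59 102 102  92  94 105]
 [105 106 104  90 101 106 105 102 104 106 102  94  94 105 103]
 [122 105 106 108  90  95  98 100  99  96  96 107 104 102 111]]
side4 0.31 [146.1 227.3] [1
[... 174 characters left out ...]
 174 175
 176 180 183]
side4 0.27 [152.3 251.8] [184 180 178 177 180 183 186 187 183 164 126  93  85 113 155 179 187 186
 186 185 185]
side4 0.255 [154.5 260.4] [188 188 189 188 188 188 187 188 184 166 129  94  85 113 156 181 187 188
 187 188 187]
scene4 0.31 [416.7 172.6] [ 74  75  76  81  80  83  81  70  60  56  73  86  86  90 106 121 128 131
 133 136 138]
scene4 0.29 [415.  178.1] [ 55  63  66  67  75  80  91  86  71  58  65  81  90  92  93  91  93  96
 116 134 139]
scene4 0.27 [413.3 183.3] [ 85  83  83  85  94 111 123 120  99  69  59  74  88  92  89  92  92  92
  91  87  91]
scene4 0.255 [412.  187.2] [ 92  82  84  87  83  83  86  90  84  72 103 137 151 152 153 150 149 144
 139 126 110]
```

```bash
python3 -m handwheel '[[[1,3,10],[0,0,0],1],[[0,0,20],[0,0,0],1],[[0,0,20],[0,0,0],1],[[0,0,12],[0,0,0],1],[[0,0,6],[0,0,0],1],[[0,0,0],[0,0,0],1],[[0,0,0],[0,0,0],1],[[0,0,0],[0,0,0],1]]'
python3 - <<'E'
from h import *
s=readout.get_state();print(s["position"],s["ee_rot"])
I={n:vision.get_image(n) for n in("side","scene","wrist")}
for n in I:cv2.imwrite(f"pics/{n}5.png",I[n])
o=np.zeros((600,800,3),np.uint8);k=266
for i,n in enumerate(I):
    u=proj(cam(n,s),(.5185,.3345,.157)).round().astype(int);x0,y0=u-[16,36];print(n,x0,y0)
    o[:600,k*i:k*i+266]=cv2.resize(I[n][y0:y0+75,x0:x0+33],None,fx=8,fy=8,interpolation=2)[:,:266] if 0 else cv2.resize(I[n][y0:y0+75,x0:x0+33],(266,600),interpolation=0)
cv2.imwrite("pics/c5.png",o)
E
```

```text
clock: 11.12
position: [0.5188, 0.3364, 0.293]
ee_rot: [0.0, 0.568, 0.823, 0.001]
contact_force: [0.8, -0.0, -1.1]
width: 0.0236
gripper_force: 39.4
[0.51880137 0.3363548  0.29296006] [3.52396230e-04 5.68076272e-01 8.22975651e-01 5.50047101e-04]
side 150 274
scene 389 176
wrist 262 158
```

View pics/c5.png

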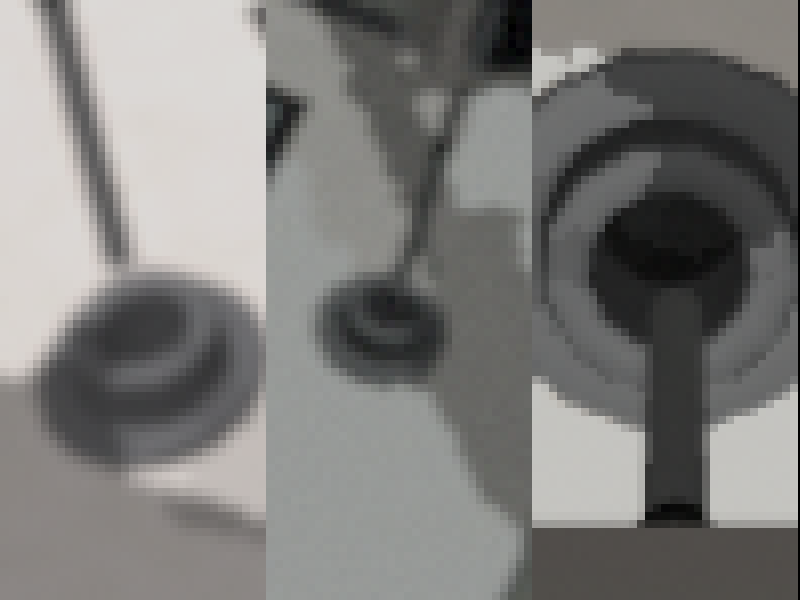

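The close crops show the tip just over the bore. Wrist: bore (278.9,191.2), tip (279.6,194.5). Side: bore (167.1,314.7), tip (164,306.2). Scene: bore (403.6,213.5), tip (405.4,210.2).

```bash
python3 - <<'E'
from h import *
s=readout.get_state();q=s["ee_rot"];M=R.from_quat([q[1],q[2],q[3],q[0]]).as_matrix()
B=dict(side=(167.1,314.7),scene=(403.6,213.5),wrist=(278.9,191.2));T=dict(side=(164,306.2),scene=(405.4,210.2),wrist=(279.6,194.6))
cs={n:cam(n,s)for n in B}
p=tri(*[(cs[n],B[n])for n in B]);t=tri(*[(cs[n],T[n])for n in B]);print(p,t,(M.T@(p-t)*1e3).round(1))
for n in B:
    d=plane(cs[n],B[n],.147)-plane(cs[n],T[n],.163);print(n,plane(cs[n],B[n],.147).round(4),plane(cs[n],T[n],.163).round(4),(M.T@d*1e3).round(1))
# stem position from side/scene images along the stem: lateral offset (px) from vertical line through TCP
for n in("side","scene"):
    g=cv2.cvtColor(cv2.imread(f"pics/{n}5.png"),6).astype(float);c=cs[n]
    for z in(.24,.22,.20,.185,.175):
        u=proj(c,(*s["position"][:2],z));y=int(round(u[1]));du=u[0]+(y-u[1])*(proj(c,(*s["position"][:2],z+.01))-u)[0]/(proj(c,(*s["position"][:2],z+.01))-u)[1]
        xs=np.arange(int(du)-5,int(du)+7);r=g[y,xs];wt=np.clip(np.median(r)-5-r,0,None) if n=="scene" else np.clip(r.max()-15-r,0,None)
        print(n,z,round((wt@xs)/wt.sum()-du,2))
E
```

```text
[0.51811849 0.33434814 0.14678393] [0.51901175 0.33568967 0.16442132] [-0.9 -1.3 17.6]
side [0.5173 0.3347 0.147 ] [0.5204 0.3347 0.163 ] [ 1.2 -2.9 16. ]
scene [0.5175 0.3338 0.147 ] [0.518  0.3354 0.163 ] [-1.4 -1.1 16. ]
wrist [0.519  0.3348 0.147 ] [0.5191 0.3362 0.163 ] [-1.2 -0.6 16. ]
side 0.24 0.75
side 0.22 1.01
side 0.2 0.97
side 0.185 0.99
side 0.175 0.98
scene 0.24 -2.91
scene 0.22 -2.14
scene 0.2 -0.37
scene 0.185 0.08
scene 0.175 0.16
```

```bash
python3 -m handwheel '[[[-1,-0.9,0],[0,0,0],1],[[0,0,0],[0,0,0],1],[[0,0,8],[0,0,0],1],[[0,0,10],[0,0,0],1],[[0,0,10],[0,0,0],1],[[0,0,8],[0,0,0],1],[[0,0,4],[0,0,0],1],[[0,0,0],[0,0,0],1],[[0,0,0],[0,0,0],1]]'
python3 - <<'E'
from h import *
s=readout.get_state();print(s["position"],s["ee_rot"])
I={n:vision.get_image(n) for n in("side","scene","wrist")}
for n in I:cv2.imwrite(f"pics/{n}6.png",I[n])
o=np.zeros((600,800,3),np.uint8);k=266
for i,n in enumerate(I):
    u=proj(cam(n,s),(.518,.3345,.157)).round().astype(int);x0,y0=u-[16,36];print(n,x0,y0)
    o[:600,k*i:k*i+266]=cv2.resize(I[n][y0:y0+75,x0:x0+33],(266,600),interpolation=0)
cv2.imwrite("pics/c6.png",o)
E
```

```text
clock: 12.4
position: [0.5182, 0.3351, 0.2526]
ee_rot: [0.0, 0.568, 0.823, 0.0]
contact_force: [1.3, 0.4, -0.8]
width: 0.0235
gripper_force: 39.4
[0.51824823 0.33508113 0.25261869] [2.18337204e-04 5.68043637e-01 8.22998351e-01 3.03993228e-04]
side 150 274
scene 389 175
wrist 263 171
```

View pics/c6.png

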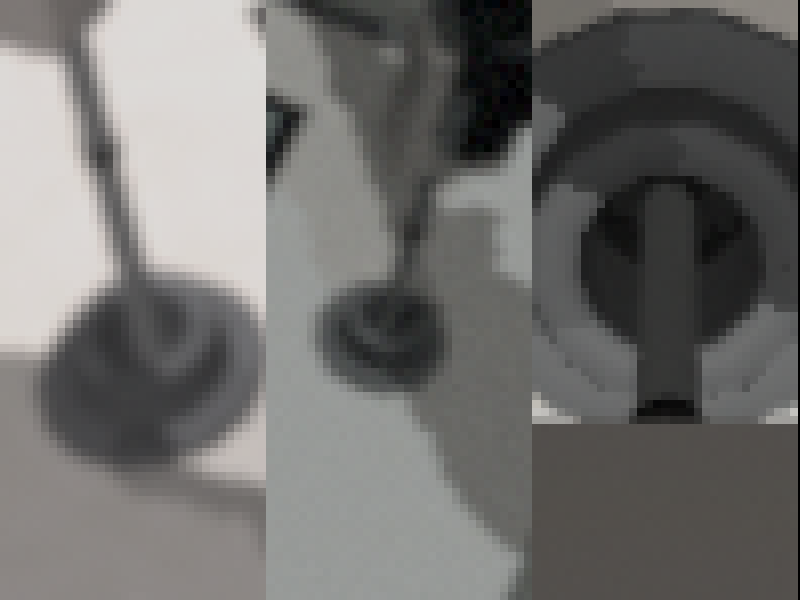

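The wrist crop shows the stem entering the bore centred to within 0.5 px: stem x is about 668, bore x 583–763. I'll refine the other axis numerically from the side view.

```bash
python3 - <<'E'
from h import *
for n,(u,v),ths in(("side",(168,314),(75,85,95)),("scene",(404,214),(45,55,60))):
    g=cv2.cvtColor(cv2.imread(f"pics/{n}4.png"),6);K=8;r=cv2.resize(g[v-14:v+15,u-14:u+15],None,fx=K,fy=K,interpolation=2)
    c=cam(n);b=[]
    for t in ths:
        L,lab,st,ce=cv2.connectedComponentsWithStats((r<t).astype(np.uint8))
        i=lab[14*K+4,14*K+4];bb=(ce[i]+.5)/K-.5+[u-14,v-14];print(n,t,i,st[i],bb.round(2),plane(c,bb,.147).round(4) if i else "")
g=cv2.cvtColor(cv2.imread("pics/side6.png"),6).astype(float)
pts=[]
for y in range(284,307):
    xc=158+.2585*(y-290)+1;xs=np.arange(int(xc)-5,int(xc)+7);r=g[y,xs];w=np.clip(r.max()-20-r,0,None);pts.append((y,(w@xs)/w.sum()))
pts=np.array(pts);f=np.polyfit(pts[:,0],pts[:,1],1);print(f,(pts[:,1]-np.polyval(f,pts[:,0])).round(2))
c=cam("side");print([np.polyval(f,y).round(2) for y in(313,314,315)]);print("right",c[1][:,0])
p=readout.get_state()["position"]
a,b=proj(c,(*p[:2],.147)),proj(c,(*p[:2],.2));print("vert slope",(b-a)[0]/(b-a)[1],a)
E
```

```text
side 75 1 [  67   88   83   64 4065] [167.04 314.53] [0.5176 0.3346 0.147 ]
side 85 1 [   17    84   181   148 13908] [167.25 319.76] [0.5097 0.3398 0.147 ]
side 95 1 [   13    80   191   152 17545] [167.31 319.7 ] [0.5097 0.3397 0.147 ]
scene 45 1 [ 94 102  40  29 870] [403.67 214.03] [0.519  0.3342 0.147 ]
scene 55 1 [  89   98   48   36 1317] [403.57 213.99] [0.519  0.3339 0.147 ]
scene 60 1 [  86   97   53   39 1557] [403.55 213.97] [0.5189 0.3339 0.147 ]
[ 0.25380332 87.79370578] [ 0.02 -0.02 -0.04  0.02  0.04  0.02  0.07  0.08  0.05 -0.06 -0.17 -0.11
 -0.01  0.02  0.03  0.01  0.01 -0.    0.    0.01 -0.02 -0.02  0.08]
[np.float64(167.23), np.float64(167.49), np.float64(167.74)]
right [-0.7281084  -0.68533024 -0.01344   ]
vert slope 0.2553211694939492 [166.54373709 314.51245853]
```

Estimates agree to about 1 mm, so only +0.3 mm of sideways correction is needed. I'll descend the final 46 mm.

```bash
python3 -m handwheel '[[[0,0.3,6],[0,0,0],1],[[0,0,10],[0,0,0],1],[[0,0,10],[0,0,0],1],[[0,0,9],[0,0,0],1],[[0,0,6],[0,0,0],1],[[0,0,3],[0,0,0],1],[[0,0,2],[0,0,0],1],[[0,0,0],[0,0,0],1],[[0,0,0],[0,0,0],1]]'
python3 - <<'E'
from h import *
s=readout.get_state();print(s["position"],s["ee_rot"],s["contact_force"])
I={n:vision.get_image(n) for n in("side","wrist")}
for n in I:cv2.imwrite(f"pics/{n}7.png",I[n])
c=cam("side");w=cam("wrist",s)
g=cv2.cvtColor(I["side"],6);print("rim centre side",proj(c,(*s["position"][:2],.147)))
print(g[294:324,150:184])
u,v=proj(w,(.5185,.3345,.147)).round().astype(int);print("w",u,v);h=cv2.cvtColor(I["wrist"],6);print(h[v-18:v+14,u-22:u+24:1])
E
```

```text
clock: 13.68
position: [0.5185, 0.3351, 0.2066]
ee_rot: [0.0, 0.568, 0.823, 0.0]
contact_force: [-0.2, -0.7, -1.1]
width: 0.0234
gripper_force: 39.4
[0.51845628 0.33513962 0.20656199] [1.80771740e-04 5.68057582e-01 8.22988761e-01 2.22110274e-04] [-0.20364602 -0.71914488 -1.12122664]
rim centre side [166.39293966 314.45142812]
[[120 121 121 ... 218 218 218]
 [121 122 121 ... 218 218 218]
 [120 120 122 ... 218 218 218]
 ...
 [136 136 135 ...  99 126 167]
 [137 136 135 ... 104 137 172]
 [137 136 136 ... 115 154 181]]
w 279 225
[[51 51 51 ... 63 63 65]
 [51 52 50 ... 62 63 64]
 [52 52 48 ... 63 62 64]
 ...
 [79 80 80 ... 79 80 80]
 [80 80 80 ... 80 80 80]
 [80 81 80 ... 80 80 80]]
```

```bash
python3 - <<'E'
from h import *
np.set_printoptions(linewidth=250,threshold=99999)
g=cv2.cvtColor(cv2.imread("pics/side7.png"),6);print(g[298:322,154:182])
h=cv2.cvtColor(cv2.imread("pics/wrist7.png"),6);print(h[205:238,256:304])
E
```

```text
[[121 122 122 122 122 122 121 115 107 102 100  99 102 117 156 196 215 218 218 218 218 219 219 218 218 218 217 218]
 [121 121 121 121 121 122 121 117 109 103 101 104 118 148 184 210 217 218 218 218 218 218 218 218 218 218 218 218]
 [123 122 121 121 122 122 121 118 111 104 100 110 141 179 206 217 218 218 218 217 218 218 218 218 218 218 218 218]
 [139 132 126 123 122 122 121 119 113 105 100 111 152 195 216 219 218 217 218 217 217 218 218 218 218 218 218 218]
 [174 163 150 140 133 127 122 121 115 106  99 106 149 196 217 219 218 217 217 217 217 217 218 218 218 218 218 217]
 [205 197 185 175 163 147 137 130 126 113  98  98 139 191 217 218 217 217 217 216 217 217 217 218 217 217 217 217]
 [217 215 210 206 197 182 168 162 154 134 106  94 128 182 213 218 218 217 216 216 216 216 216 217 217 216 216 216]
 [217 217 217 217 215 209 202 198 190 164 124  96 115 165 204 217 218 217 216 216 216 216 216 216 216 216 216 216]
 [217 217 217 218 218 217 217 216 211 189 143 102 103 147 189 209 213 214 215 216 216 216 216 216 216 216 217 217]
 [217 217 217 217 217 217 218 218 217 199 152 106  94 122 157 178
[... 5812 characters left out ...]
80 79 80 80 80 79 81 80 80 80 80 80 80 79 80 79 80 79 80 79 80 79 79 79 80 79 79 79 79 80 80 80 79 80 80 81 81]
 [78 79 79 80 80 80 79 80 80 81 80 80 80 80 80 80 80 80 80 79 80 80 80 81 80 80 80 79 81 80 79 81 80 79 80 80 80 80 80 80 80 80 80 79 80 80 81 81]
 [77 79 80 80 80 80 80 79 80 80 80 80 80 80 80 80 80 80 80 80 80 80 79 80 80 80 80 80 80 80 80 80 80 81 80 80 80 80 80 80 80 80 80 80 81 80 80 80]
 [79 79 80 80 80 79 80 80 80 80 80 80 80 81 80 80 80 81 80 80 79 80 81 80 80 80 80 80 80 80 80 80 80 80 80 80 80 80 80 80 80 80 80 80 79 80 80 80]
 [79 80 80 80 80 80 80 80 80 81 80 80 80 80 80 79 80 80 80 80 80 80 81 80 79 80 80 80 80 80 80 80 80 80 81 80 80 80 80 80 79 80 80 80 80 80 80 81]]
```

```bash
python3 - <<'E'
from h import *
c=cam("side");p=np.array([.5184,.3351])
print("side pred mark rows: hi",proj(c,(*p,.1931)),"final",proj(c,(*p,.1471)), "dpx/mm",(proj(c,(*p,.146))-proj(c,(*p,.147))))
g=cv2.cvtColor(cv2.imread("pics/side6.png"),6).astype(int)
print([(y,g[y,int(round(87.79+.2538*y))-1:int(round(87.79+.2538*y))+2].min()) for y in range(286,302)])
s=readout.get_state();w=cam("wrist",s);q=s["ee_rot"];X=R.from_quat([q[1],q[2],q[3],q[0]]).as_matrix()[:,0]
b=np.array([*s["position"][:2],.147])
for d in(8,-8):print("bore edge",d,proj(w,b+X*d*1e-3))
for z in(-2.5,-1.5,-.5):print("ring low edge",z,proj(w,b+X*3.2e-3+[0,0,z*1e-3]))
h=cv2.cvtColor(cv2.imread("pics/wrist7.png"),6)
# ellipse fit of bore's edge (left: rows 213..222, right likewise)
pts=[]
for y in range(213,223):
    r=h[y].astype(float)
    for xs in(range(262,276),range(296,283,-1)):
        xs=list(xs)
        for a,bb in zip(xs,xs[1:]):
            if r[a]>=42>r[bb]: pts.append((a+(r[a]-42)/(r[a]-r[bb])*(bb-a),y));break
P=np.array(pts);k=.95
A=np.c_[2*P[:,0],2*P[:,1]/k**2,np.ones(len(P))];x=np.linalg.lstsq(A,P[:,0]**2+(P[:,1]/k)**2,rcond=None)[0]
print("bore centre",x[:2],"radius",np.sqrt(x[2]+x[0]**2+(x[1]/k)**2),"stem proj",proj(w,b))
E
```

```text
side pred mark rows: hi [160.89104975 292.74542418] final [166.42724698 314.41152413] dpx/mm [0.11466724 0.44875421]
[(286, np.int64(98)), (287, np.int64(97)), (288, np.int64(94)), (289, np.int64(94)), (290, np.int64(96)), (291, np.int64(86)), (292, np.int64(73)), (293, np.int64(60)), (294, np.int64(67)), (295, np.int64(87)), (296, np.int64(92)), (297, np.int64(96)), (298, np.int64(101)), (299, np.int64(96)), (300, np.int64(93)), (301, np.int64(95))]
bore edge 8 [279.22885194 210.76812391]
bore edge -8 [279.2306705  236.34900969]
ring low edge -2.5 [279.22528632 217.23892361]
ring low edge -1.5 [279.22692287 217.76064619]
ring low edge -0.5 [279.22857411 218.28705066]
bore centre [279.37732208 224.45895915] radius 13.908070001047378 stem proj [279.22977046 223.68855844]
```

The ring height agrees with the rim. The side line and the wrist ring edge both put the stem about 1.2 mm toward -tool x, so I'll nudge it and hold.

```bash
python3 -m handwheel '[[[0.6,0,0],[0,0,0],1],[[0.6,0,0],[0,0,0],1],[[0,0,0],[0,0,0],1],[[0,0,0],[0,0,0],1],[[0,0,0],[0,0,0],1]]'
python3 - <<'E'
from h import *
np.set_printoptions(linewidth=200,threshold=9999)
s=readout.get_state();h=cv2.cvtColor(vision.get_image("wrist"),6);g=cv2.cvtColor(vision.get_image("side"),6).astype(float)
print(s["position"]);print(h[208:226,264:296])
for y in range(304,309):
    xs=np.arange(158,172);r=g[y,xs];w=np.clip(r.max()-60-r,0,None);x=(w@xs)/w.sum();print(y,x.round(2),"at 314.5:",round(x+.2545*(314.5-y),2))
E
```

```text
clock: 14.4
position: [0.5179, 0.3362, 0.2062]
ee_rot: [0.0, 0.568, 0.823, -0.0]
contact_force: [0.6, 0.5, -0.0]
width: 0.0234
gripper_force: 39.4
[0.51785358 0.3361783  0.20621364]
[[34 35 35 36 36 37 43 48 51 56 56 56 56 56 57 57 56 57 57 56 56 56 56 55 48 42 39 36 36 35 34 33]
 [34 36 36 36 41 45 51 55 55 56 57 55 55 55 56 56 56 56 55 55 56 56 55 55 55 54 48 42 39 37 34 35]
 [35 36 39 43 50 54 55 55 56 55 54 54 54 54 53 54 53 54 54 54 53 54 54 55 54 55 54 54 51 45 38 34]
 [38 43 49 53 54 55 54 54 55 54 53 53 53 53 52 51 52 52 52 52 52 53 53 53 54 55 55 54 54 53 47 36]
 [46 52 53 54 54 55 54 54 54 52 51 51 50 51 49 50 50 50 50 51 50 51 51 52 53 53 54 54 54 53 53 46]
 [51 54 54 54 54 54 53 53 51 50 50 50 49 49 50 50 50 49 50 48 48 50 51 51 52 52 52 53 53 54 53 52]
 [53 54 53 53 52 53 52 51 50 50 47 46 48 51 51 51 51 47 50 40 39 47 49 50 50 52 51 52 53 52 53 53]
 [53 53 52 52 52 51 51 49 47 44 28 21 44 53 54 54 54 53 50 39 16 26 39 47 49 51 51 50 52 53 53 53]
 [53 54 52 51 51 49 49 44 27 16 14 24 50 53 54 55 54 53 51 45 14 16 14 27 39 47 50 51 51 52 52 53]
 [53 53 52 52 50 48 42 27 1
[... 304 characters left out ...]
 25 52 50 49 40 42 49 48 46 12 13 13 14 13 17 23 32 43 50 52 51]
 [52 50 49 45 30 32 23 16 15 13 15 23 45 27  9 10  8  9 26 42 14 14 17 15 18 26 32 31 35 49 50 52]
 [52 52 48 37 35 34 34 31 26 20 17 16 14 14 18 17 15 14 14 14 16 16 17 21 30 36 36 33 36 44 52 53]
 [62 61 57 50 51 51 52 51 52 46 43 42 41 42 44 48 42 42 41 40 41 42 43 47 53 52 52 51 51 54 61 62]
 [80 80 79 79 79 80 79 79 80 79 79 79 79 80 79 79 79 80 79 79 79 80 79 79 80 79 80 80 79 80 79 80]
 [80 80 79 80 80 78 79 80 80 79 79 80 80 80 80 80 79 79 79 79 79 79 80 79 79 79 80 79 79 79 79 79]]
304 163.09 at 314.5: 165.76
305 164.36 at 314.5: 166.78
306 164.89 at 314.5: 167.05
307 165.26 at 314.5: 167.17
308 166.53 at 314.5: 168.19
```

Both checks now agree: the gap is 7.1 px against 7.0 predicted, and the side line is at 167.0. I'll hold still and hand in.

```bash
python3 -m handwheel '[[[0,0,0],[0,0,0],1],[[0,0,0],[0,0,0],1],[[0,0,0],[0,0,0],1],[[0,0,0],[0,0,0],1],[[0,0,0],[0,0,0],1],[[0,0,0],[0,0,0],1],[[0,0,0],[0,0,0],1],[[0,0,0],[0,0,0],1],[[0,0,0],[0,0,0],1],[[0,0,0],[0,0,0],1],[[0,0,0],[0,0,0],1],[[0,0,0],[0,0,0],1],[[0,0,0],[0,0,0],1],[[0,0,0],[0,0,0],1],[[0,0,0],[0,0,0],1],[[0,0,0],[0,0,0],1],[[0,0,0],[0,0,0],1],[[0,0,0],[0,0,0],1],[[0,0,0],[0,0,0],1],[[0,0,0],[0,0,0],1]]'
python3 -m handwheel '[[[0,0,0],[0,0,0],1],[[0,0,0],[0,0,0],1],[[0,0,0],[0,0,0],1],[[0,0,0],[0,0,0],1]]'
python3 -c "
from rig import manip
print(manip.sign_off())"
```

```text
clock: 17.0
position: [0.5179, 0.3362, 0.2062]
ee_rot: [0.0, 0.568, 0.823, -0.0]
contact_force: [0.6, -0.1, -0.4]
width: 0.0231
gripper_force: 39.4
clock: 17.5
position: [0.5179, 0.3362, 0.2062]
ee_rot: [0.0, 0.568, 0.823, -0.0]
contact_force: [-0.3, 0.5, -0.8]
width: 0.0235
gripper_force: 39.4
the job is handed in; nothing more can be done
None
```

I lowered the long thin thermometer through the incubator port to its ring, centred to about 1 mm with no contact force seen, held it still for 3 s and handed in at 17.5 s with it still gripped; the red and purple look-alikes were already lying down by 3.5 s, before the first reach, most likely tipped over by themselves.

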